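# Pack the nested gift canister and lock its top

## Task

Lower the small metal canister upright into the wooden canister's fixed lower half without letting it drop in. Then put the tall wooden top over it, with its slots over the two steel pins, until it sits fully down on the shoulder, and twist it clockwise (seen from above) to the stop so that it is locked. Let go, and do not knock over any of the jars.

Things in the scene. Friction and masses are not known exactly. Their poses are not given: they have to be found in the camera images.
- canister_base: Fixed lower half of the light wooden canister on a round dark board 124 mm wide and 12 mm thick. Origin: centre of the board's underside, on the table; z up. Body 86 mm diameter, up to a flat shoulder at z = 42 mm; neck 66 mm diameter (62 at its mouth), up to z = 66 mm. Cavity 57 mm diameter, floor at z = 18 mm. Two pins stick out along its x axis (see the pin).
- pin (a point): Outer end of one of the two steel pins, on the base's +x side, 41 mm from the axis and 55 mm above the table; its twin is opposite, on -x. 7 mm diameter. Axes as the base's.
- canister_top: Loose tall light wooden top half, 0.2 kg, hollow, standing mouth down. Origin: centre of its lower rim; z up. 84 mm widest, 71 mm inside, 66 mm deep, flat top at z = 73 mm with a handle. Two opposite L-shaped slots in its skirt take the pins. Seated, its rim rests on the shoulder (origin at z = 42 mm of the base). 2.5 mm radial play on the neck; turns easily.
- slot_entry (a point): Middle of one slot's mouth at the top's lower rim, about 15 mm wide; its twin is opposite. It lies 50 degrees clockwise (from above) of the top's +x axis. From the mouth the slot rises 18 mm, and its upper part (z = 8 to 18 mm) runs anticlockwise to a dead end on the x axis. Turned to this stop, the top's x axis lies along the pins. Play on entry about 5 degrees either way.
- handle (a point): Centre of the dark wooden bar handle on the top half: 62 mm long (along the top's x), 16 mm wide (y), from z = 73 to 106 mm of the top. So the top goes down over the pins with its handle 50 degrees anticlockwise (from above) of the line of the pins, or the half turn of that; locked, the handle lies in line with the pins.
- inner_canister: Loose small closed plain metal canister, solid outside, 0.15 kg, a cylinder of 50 mm diameter and 85 mm height with a thin dark seam line. Origin: centre of its underside; z up. Standing in the lower half it sticks 37 mm out of the neck.
- jar_a: Bystander: loose preserve jar with a pale yellow lid, 60 mm diameter, 92 mm high, on the right of the table behind the work. Origin: centre of its underside.
- jar_b: Bystander: loose preserve jar with a pale yellow lid, 60 mm diameter, 92 mm high, right of the middle behind the work. Origin: centre of its underside.
- jar_c: Bystander: loose preserve jar with a grey lid, 70 mm diameter, 86 mm high, on the left of the table behind the work. Origin: centre of its underside.
Mind the look-alikes: they are no part of the job. Leave any purple look-alike of the inner_canister alone.

How it is judged:
On the way, in this order (a step that is already met when the one before it is completed fails the run):
1. the small canister stands on the floor of the lower half, released (horizontal distance between inner_canister and canister_base below 0.01 m and z of inner_canister in the frame of canister_base between 0.013 and 0.023 m and angle between inner_canister's own z axis and vertical below 0.15 rad and contact force between the fingers and inner_canister below 0.5 N), for 0.2 s.
2. the top sits fully down on the shoulder with the small canister inside (horizontal distance between inner_canister and canister_base below 0.01 m and z of inner_canister in the frame of canister_base between 0.013 and 0.023 m and angle between inner_canister's own z axis and vertical below 0.15 rad and horizontal distance between canister_top and canister_base below 0.006 m and z of canister_top in the frame of canister_base between 0.037 and 0.0455 m and angle between canister_top's own z axis and vertical below 0.06 rad), for 0.1 s.
At the end, for the whole second after the job is handed in: Small canister upright (0.15 rad) on the lower half's floor, within 10 mm of its axis; top at rest over it, down on the shoulder within 3.5 mm, within 6 mm of the axis, level within 0.06 rad, handle within 0.14 rad of the line of the pins; three jars upright (0.5 rad) (all of step 2 and angle between the x axis of canister_top and the x axis of canister_base, either way round below 0.14 rad and linear speed of canister_top below 0.02 m/s and angular speed of canister_top below 0.1 rad/s and angle between each of jar_a, jar_b, jar_c's own z axis and vertical below 0.5 rad); the robot touches nothing.
It fails at once if the small canister is dropped into the lower half (faster than 0.5 m/s inside it) (horizontal distance between inner_canister and canister_base below 0.02 m and z of inner_canister in the frame of canister_base below 0.06 m and linear speed of inner_canister above 0.5 m/s).
It fails at once if a jar is knocked over (angle between any of jar_a, jar_b, jar_c's own z axis and vertical above 0.5 rad).
It also fails if it takes over 67 s, if anything falls off the work surface, if the arm or the gripper's body presses on something with over 40 N, if the wrist force passes 120 N, or if a joint passes its speed limit or range.

## Robot

A 7-joint arm with a two-finger parallel gripper is mounted at the origin on a cart in front of the work surface, level with it; the furniture and walls round the work are solid. World frame = base frame: x ahead of the robot, y to its left, z up, the work surface at z = 0. Lengths are in m, angles in rad, forces in N, time in s.
With the tool pointing down it reaches from about 0.35 to 0.775 m from the base axis. Payload 3.1 kg.
Tool frame: the origin (TCP) lies on the mounting face of the last link; the fingertips stand 173 mm ahead of it and the grasp point (between the pads) lies pinch_z ahead of it (pinch_z is the distance from the TCP to the grasp point, in m); z points along the fingers, y is the line along which they close (so a half turn about z gives the same grasp; the last joint's range is limited). The gripper opens to 85 mm and grips with 20 to 120 N. Pads are 22 mm wide; open, the fingers measure 114 mm over their backs; the gripper's body (76 mm by 85 mm) begins 54 mm behind the grasp point. The pads swing forward as they close: fully open they stand 13 mm farther back than shut.
Start: joints at [-1.147, 0.311, 0.014, 1.512, -0.004, 1.319, -0.027], TCP at [0.247, 0.491, 0.405] pointing down, gripper open.
Joint ranges: [-2.7, 2.7], [-0.3, 1.91], [-1.27, 1.3], [0.12, 2.57], [-1.44, 4.58], [0.2, 2.03], [-3.05, 3.05]. Speed limits (rad/s): [2.79, 2.79, 3.14, 3.14, 3.14, 3.14, 3.14].

## Interface

Orientations are given as a 3x3 rotation matrix whose columns are the frame's x, y, z axes.
In Python, from rig import read_state, grab_frame, camera_model, finish_job, trace, pinch_z gives the robot as it stands.
- The arm moves only by the tool carry_out, never from a script. Its argument "targets" is a list of rows, each an object with "xyz": the shift along the tool's x, y, z in mm, a list of three; "spin": the turn about the tool's z in rad; "fingers": the opening, from -1 (shut) to 1 (fully open), so that 0 is half open. In form: [{"xyz": [tx, ty, tz], "spin": spin, "fingers": fingers}, ...]. A call has 1 to 12 rows; each row shifts and turns the commanded pose from where the row before left it, along the tool's axes as they then stand; what a row does not reach is not made up. A row lasts 1/10 s, in which the tool goes at most 50 mm and 8.59 degrees, less where a joint would pass 70% of its speed; a pose out of reach is approached as far as the arm can. A call is refused whole if a number of a shift passes 50 or a number of a turn 0.15, either way. A call with a gripper value outside its range is refused whole. The fingers move at their own pace and stop on an object; "grip_force" is the grip in N (left out, the last holds). Time passes only in rows, so rows that do not move let the fingers close. It gives the time, the measured TCP pose, the force, the opening and the grip force at its end, in the units of the state.
- read_state(): the state, without advancing time (a new reading comes with each control period).
- grab_frame(name): name is "side" or "top" or "wrist"; returns the picture (400x640x3 uint8, red, green, blue); there is no depth.
- camera_model(name): a dict with "K" (3x3 intrinsics, pixels), "extrinsics" (4x4, takes a point from camera to world coordinates). Camera axes: x right, y up, looking along -z (the intrinsics and any distortion apply to the point x, -y, -z); pixel columns grow to the right and rows downward; lengths in m; the calibration is good to about 2 mm. A picture is of the moment at which its call begins: read the wrist's pose just before it. camera_model takes no time and is no camera call; for the wrist camera it gives the pose at the moment of the call.
- finish_job(): hands the job in; it is judged then, once.
Trained networks look in the newest picture that a camera, given by its name, has taken for a name from the list of things; names that differ only in an ending like _2 or _b are one class to them, and where a whole thing is asked for, a point or a joint stands for the part that bears it (a point fixed in the world has none). Each returns a list of dicts, best first, with "p" (0 to 1); they miss things now and then, are a little off and sometimes report something else, mostly with a low value. They report only what shows in the picture. A call takes as long as a camera call. They do not tell look-alikes from the thing itself.
- trace(thing, camera): "region" (400x640 bool, what is visible of it) and "bbox" ([centre column, centre row, width, height] in pixels, round what is visible of it).
The state is a dict: "t": time; "q": joint angles; "joint_velocities": joint speeds; "effort": joint torques, N m; "position": TCP position; "eef_rot": TCP orientation; "ft_force": force on the tool from outside, world axes, zero at the start; "ft_torque": the same for the moment, N m; "grip_width": opening from 0.0 (shut) to 1.0 (fully open); "gripper_force": force on a finger pad.
Only numpy, scipy, OpenCV 4.12 (cv2) and the standard library are available. Lean on these libraries where they do the work, as an engineer would, in place of code of your own. Each camera call takes 0.05 s, during which the arm holds its last target. There are 200 camera calls.

## Working session

There is one attempt and no reset: what is moved stays moved. The work goes in short steps, Python scripts to look and compute and a tool call to move; the robot and the scene stay as the last step left them, time stands still between calls to the robot, and variables do not carry over. Pictures are saved under pics/ and viewed, at most 10 in all, crops included, and the job is handed in when it is done.

Besides the shell and the picture viewer there is one more tool, called after "Call:" by a JSON object that holds its "op" and its "data". carry_out: Moves the arm, as the interface text tells. Its arguments: {"type":"object","properties":{"targets":{"type":"array"},"grip_force":{"type":"number"}},"required":["targets"]}

```bash
mkdir -p pics; python3 - <<'E'
from rig import *
import cv2,numpy as np
s=read_state();print(s['t'],s['position'],s['eef_rot'],pinch_z,s['grip_width'])
ims=[]
for c in ['top','side']:
    im=grab_frame(c);ims.append(im);cv2.imwrite(f'pics/{c}0.png',im[:,:,::-1])
    m=camera_model(c);print(c,m['K'],m['extrinsics'],[k for k in m])
    for n in ['canister_base','canister_top','inner_canister','handle','pin','slot_entry','jar_a']:
        print(n,[(round(d['p'],2),np.round(d['bbox']).astype(int).tolist()) for d in trace(n,c)])
cv2.imwrite('pics/both.png',cv2.resize(np.vstack(ims),None,fx=.75,fy=.75)[:,:,::-1])
E
```

```text
0.0 [0.2468546  0.49110957 0.40360022] [[-8.93496627e-01  4.49068791e-01 -9.99064220e-04]
 [ 4.49069891e-01  8.93493896e-01 -2.21158487e-03]
 [-1.00495962e-04 -2.42469328e-03 -9.99997055e-01]] 0.1547 1.0014898317315486
top [[496.56625229   0.         320.38264399]
 [  0.         496.56625229 198.44323889]
 [  0.           0.           1.        ]] [[-0.01712538  0.99165593 -0.12777027  0.35112025]
 [-0.99963551 -0.01431391  0.02289003 -0.01434698]
 [ 0.02087014  0.1281157   0.99153961  1.49733501]
 [ 0.          0.          0.          1.        ]] ['K', 'extrinsics']
canister_base [(0.76, [292, 218, 40, 40])]
canister_top [(0.63, [200, 210, 33, 34]), (0.23, [291, 220, 43, 41])]
inner_canister [(0.91, [442, 232, 22, 18]), (0.79, [419, 204, 22, 20]), (0.79, [450, 199, 30, 19]), (0.73, [411, 240, 32, 18])]
handle [(0.69, [197, 212, 34, 29])]
pin [(0.88, [292, 219, 42, 40]), (0.19, [200, 214, 36, 31])]
slot_entry [(0.89, [198, 211, 33, 27])]
jar_a [(0.84, [200, 165, 27, 30]), (0.73, [412, 162, 26, 26]), (0.66, [372, 165, 24, 18])]
side [[392.24137899   0.         319.17969069]
 [  0.         392.24137899 203.01881445]
 [  0.           0.           1.        ]] [[ 0.90966434  0.23391675 -0.34321094  0.11217746]
 [-0.41523292  0.49304844 -0.76451609 -1.01294493]
 [-0.0096135   0.8379655   0.54563852  0.8039994 ]
 [ 0.          0.          0.          1.        ]] ['K', 'extrinsics']
canister_base [(0.8, [294, 218, 39, 29])]
canister_top [(0.7, [293, 219, 33, 30]), (0.64, [273, 176, 22, 29])]
inner_canister [(0.96, [316, 287, 19, 37]), (0.83, [339, 303, 19, 35]), (0.67, [378, 298, 23, 27]), (0.6, [355, 281, 16, 39])]
handle [(0.7, [272, 173, 21, 28])]
pin [(0.59, [294, 219, 34, 29])]
slot_entry [(0.7, [272, 176, 18, 29])]
jar_a [(0.97, [367, 240, 21, 35]), (0.76, [306, 168, 17, 16]), (0.68, [394, 260, 23, 35])]
```

```bash
ls -la .
```

```text
total 12
drwxr-xr-x  3 agent agent 4096 Dec  1 19:32 .
drwxr-xr-x 23 root  root  4096 Dec  1 19:32 ..
drwxr-xr-x  2 agent agent 4096 Dec  1 19:32 pics
```

View pics/both.png

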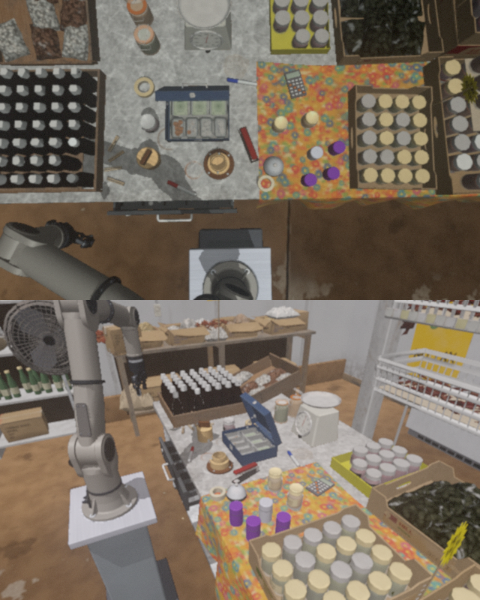

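The picture shows four inner-canister candidates in the top image: (419,204) grey metal, and (450,199), (442,232) and (411,240), all purple. The grey one fits "plain metal". The top is at (198,211) and the base at (292,218). I'll confirm this in an enlarged crop.

```bash
cat > h.py <<'E'
from rig import *
import cv2,numpy as np
def ray(c,px,m=None):
    m=m or camera_model(c);K,E=m['K'],m['extrinsics']
    d=np.array([(px[0]-K[0,2])/K[0,0],-(px[1]-K[1,2])/K[1,1],-1.]);return E[:3,3],E[:3,:3]@d
def atz(c,px,z,m=None):
    o,d=ray(c,px,m);return o+d*(z-o[2])/d[2]
def proj(c,P,m=None):
    m=m or camera_model(c);K,E=m['K'],m['extrinsics']
    p=(np.atleast_2d(P)-E[:3,3])@E[:3,:3];return np.c_[K[0,0]*p[:,0]/-p[:,2]+K[0,2],K[1,1]*p[:,1]/p[:,2]+K[1,2]]
E
python3 - <<'E'
from h import *
a=cv2.imread('pics/top0.png');b=cv2.imread('pics/side0.png')
r=lambda im,x,y,w,h,f:cv2.resize(im[y:y+h,x:x+w],None,fx=f,fy=f,interpolation=cv2.INTER_CUBIC)
A=r(a,170,140,300,120,2.6);B=r(b,240,150,300,115,2.6)
B=r(b,250,150,180,180,1.6);B=np.hstack([B,np.zeros((B.shape[0],A.shape[1]-B.shape[1],3),np.uint8)])
cv2.imwrite('pics/crop.png',np.vstack([A,B]))
print(atz('top',(419,204),.06),atz('side',(355,281),.045));print(atz('top',(292,218),.04),atz('side',(294,218),.03));print(atz('top',(198,211),.07),atz('side',(272,176),.05))
print(proj('side',[atz('top',p,.05) for p in [(419,204),(450,199),(442,232),(411,240),(372,165),(365,222)]]))
E
```

```text
[ 0.51576972 -0.33595894  0.06      ] [ 0.51639428 -0.34392353  0.045     ]
[0.48212515 0.03649683 0.04      ] [0.48223339 0.02304037 0.03      ]
[0.50373521 0.30517223 0.07      ] [0.49928774 0.30127667 0.05      ]
[[354.22033826 278.24114749]
 [376.45347576 299.89690786]
 [337.39182854 304.45460117]
 [314.60647565 283.35368966]
 [366.83105559 238.66414949]
 [313.24701445 248.85388386]]
```

View pics/crop.png

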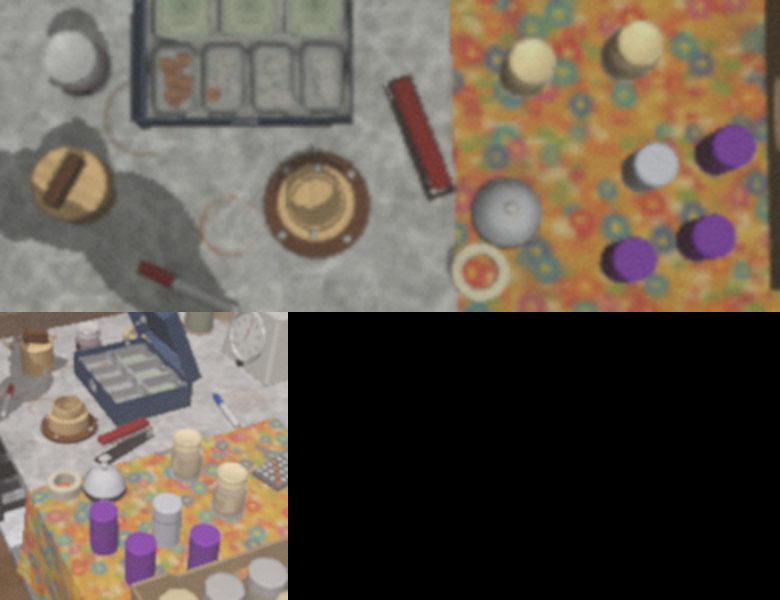

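The grey metal canister with the seam, at crop (655,165), is top-image pixel (422,203), or world ≈ (0.516,-0.340). The three purple ones are look-alikes. The handle line is at about -32° from world x. I'll turn the tool square to the world axes, then travel, looking at the base on the way.

Call:
{"op": "carry_out", "data": {"targets": [{"xyz":[0,0,0],"spin":0.15,"fingers":1},{"xyz":[0,0,0],"spin":0.15,"fingers":1},{"xyz":[0,0,0],"spin":0.15,"fingers":1},{"xyz":[0,0,0],"spin":0.15,"fingers":1},{"xyz":[0,0,0],"spin":0.15,"fingers":1},{"xyz":[0,0,0],"spin":0.15,"fingers":1},{"xyz":[0,0,0],"spin":0.15,"fingers":1},{"xyz":[0,0,0],"spin":0.055,"fingers":1},{"xyz":[-40,20,0],"spin":0,"fingers":1},{"xyz":[-40,20,0],"spin":0,"fingers":1},{"xyz":[-40,20,0],"spin":0,"fingers":1},{"xyz":[-40,20,0],"spin":0,"fingers":1}]}}

```text
t: 2.0
position: [0.3275, 0.3298, 0.4049]
eef_rot: [[-0.001, 1.0, 0.0], [1.0, 0.001, 0.0], [0.0, 0.0, -1.0]]
ft_force: [1.0, 0.1, 0.7]
grip_width: 1.001
gripper_force: 0.0
```

Call:
{"op": "carry_out", "data": {"targets": [{"xyz":[-40,20,0],"spin":0,"fingers":1},{"xyz":[-40,15,0],"spin":0,"fingers":1},{"xyz":[-40,0,0],"spin":0,"fingers":1},{"xyz":[-40,0,0],"spin":0,"fingers":1},{"xyz":[-40,0,0],"spin":0,"fingers":1},{"xyz":[-40,0,0],"spin":0,"fingers":1},{"xyz":[-40,0,0],"spin":0,"fingers":1},{"xyz":[-20,0,0],"spin":0,"fingers":1},{"xyz":[0,0,0],"spin":0,"fingers":1},{"xyz":[0,0,0],"spin":0,"fingers":1}]}}

```text
t: 3.0
position: [0.362, 0.0319, 0.4049]
eef_rot: [[0.0, 1.0, 0.001], [1.0, -0.0, 0.001], [0.001, 0.001, -1.0]]
ft_force: [-0.1, -1.1, 0.4]
grip_width: 1.0
gripper_force: 0.0
```

```bash
python3 - <<'E'
from h import *
s=read_state();print(s['t'],s['position'],s['eef_rot'].round(3) if hasattr(s['eef_rot'],'round') else s['eef_rot'])
m=camera_model('wrist');im=grab_frame('wrist');cv2.imwrite('pics/w1.png',im[:,:,::-1]);print(m)
np.save('w1.npy',m,allow_pickle=True)
for n in ['canister_base','pin','canister_top']:
    print(n,[(round(d['p'],2),np.round(d['bbox']).astype(int).tolist()) for d in trace(n,'wrist')])
print(proj('wrist',[[.482,.03,.04],[.482,.03,0]],m))
E
```

```text
3.0 [0.36198979 0.0318759  0.40490607] [[ 0.     1.     0.001]
 [ 1.    -0.     0.001]
 [ 0.001  0.001 -1.   ]]
{'K': array([[318.48514648,   0.        , 318.67950397],
       [  0.        , 318.48514648, 205.29471589],
       [  0.        ,   0.        ,   1.        ]]), 'extrinsics': array([[ 9.99999852e-01,  3.42661684e-04, -4.23267230e-04,
         3.61558431e-01],
       [-1.92536661e-04,  9.49491771e-01,  3.13791873e-01,
         1.13376998e-01],
       [ 5.09413204e-04, -3.13791745e-01,  9.49491696e-01,
         3.73573446e-01],
       [ 0.00000000e+00,  0.00000000e+00,  0.00000000e+00,
         1.00000000e+00]])}
canister_base [(0.67, [423, 166, 111, 104])]
pin [(0.7, [421, 164, 109, 111])]
canister_top []
[[430.38979078 181.56839077]
 [419.23463585 173.43961967]]
```

View pics/w1.png

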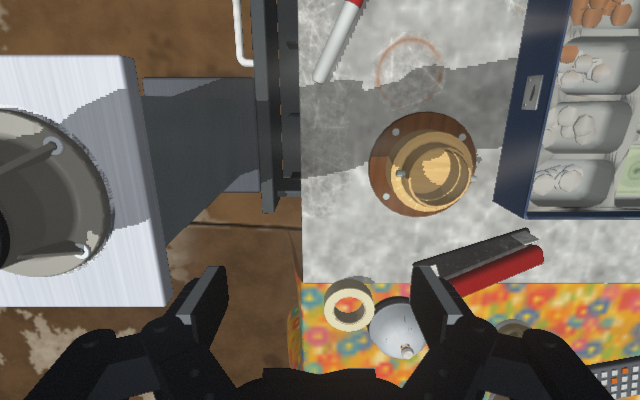

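Base in wrist image at about (423,166), neck/pins near (435,170). I'll enlarge this to find the pins.

```bash
python3 - <<'E'
from h import *
im=cv2.imread('pics/w1.png')[100:225,355:495]
cv2.imwrite('pics/w1c.png',cv2.resize(im,None,fx=4.8,fy=4.8,interpolation=cv2.INTER_CUBIC))
E
```

```text
(no output)
```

View pics/w1c.png

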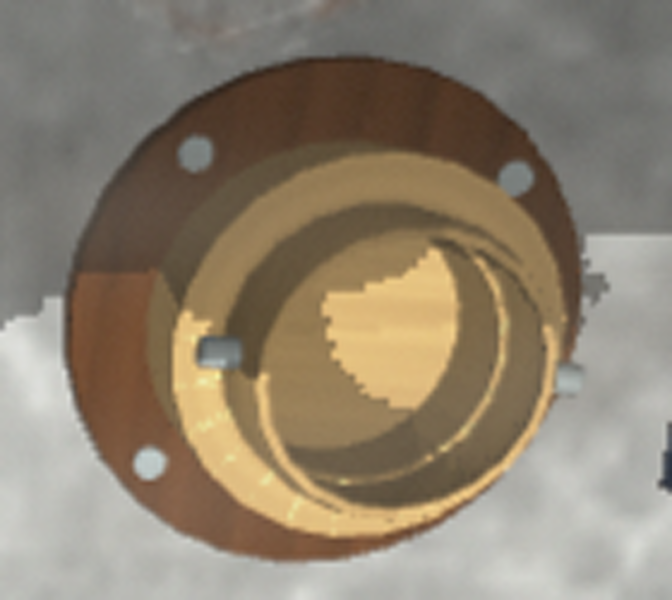

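Call:
{"op": "carry_out", "data": {"targets": [{"xyz":[-45,18,0],"spin":0,"fingers":1},{"xyz":[-45,18,0],"spin":0,"fingers":1},{"xyz":[-45,18,0],"spin":0,"fingers":1},{"xyz":[-45,18,0],"spin":0,"fingers":1},{"xyz":[-45,18,0],"spin":0,"fingers":1},{"xyz":[-45,18,0],"spin":0,"fingers":1},{"xyz":[-45,18,0],"spin":0,"fingers":1},{"xyz":[-45,18,0],"spin":0,"fingers":1},{"xyz":[-12,10,0],"spin":0,"fingers":1},{"xyz":[0,0,0],"spin":0,"fingers":1},{"xyz":[0,0,0],"spin":0,"fingers":1}]}}

```text
t: 4.3
position: [0.5169, -0.3394, 0.4037]
eef_rot: [[-0.002, 1.0, -0.001], [1.0, 0.002, 0.002], [0.002, -0.001, -1.0]]
ft_force: [0.1, 0.4, -0.2]
grip_width: 0.997
gripper_force: 0.0
```

```bash
python3 - <<'E'
from h import *
s=read_state();print(s['t'],s['position'])
m=camera_model('wrist');im=grab_frame('wrist');cv2.imwrite('pics/w2.png',im[:,:,::-1])
np.save('w2.npy',m,allow_pickle=True)
for n in ['inner_canister']:
  for d in trace(n,'wrist'):
    b=d['bbox'];rg=d['region'];r,g,bl=im[rg].mean(0);print(round(d['p'],2),np.round(b,1),(r,g,bl),atz('wrist',b[:2],.045,m))
print(proj('wrist',[[.516,-.34,.085],[.516,-.34,0]],m))
E
```

```text
4.3 [ 0.51686771 -0.33943047  0.40366396]
0.86 [319.7 185.6  52.8  62.1] (np.float64(160.7963649851632), np.float64(160.2696587537092), np.float64(165.1123887240356)) [ 0.51690868 -0.34399688  0.045     ]
0.73 [336.8 258.4  49.8  72.7] (np.float64(89.62243401759531), np.float64(47.27639296187683), np.float64(114.41202346041055)) [ 0.53675537 -0.43000227  0.045     ]
0.73 [213.2 159.2  69.1  62.7] (np.float64(110.35714285714286), np.float64(62.3942731277533), np.float64(134.95940843297672)) [ 0.40674524 -0.316106    0.045     ]
0.61 [241.8 236.9  62.   68. ] (np.float64(91.0), np.float64(48.61569552037723), np.float64(114.23812731559448)) [ 0.42987509 -0.40348413  0.045     ]
[[318.80441316 192.33910147]
 [318.89348331 172.71790718]]
```

View pics/w2.png

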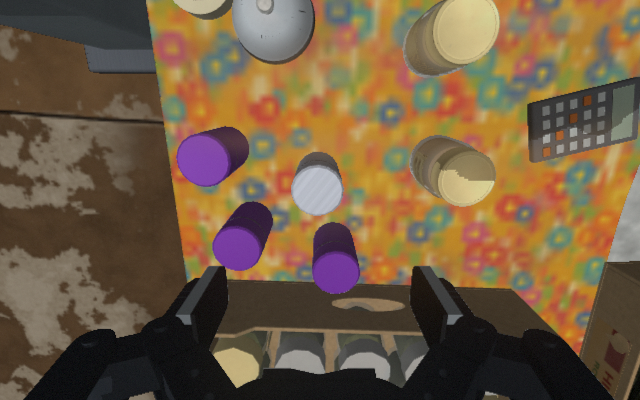

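The metal canister's lid is at (317,190) in the wrist view. The three purple ones are at left and below, clear of the fingers, which close along world x. Next I'll compute the lid and pin positions.

```bash
python3 - <<'E'
from h import *
m2=np.load('w2.npy',allow_pickle=True).item();m1=np.load('w1.npy',allow_pickle=True).item()
im=cv2.imread('pics/w2.png').astype(int)
g=((im.max(2)-im.min(2))<45)&(im.min(2)>165)
n,l,st,c=cv2.connectedComponentsWithStats(g.astype(np.uint8)); k=l[190,317];print(st[k],c[k],atz('wrist',c[k],.085,m2))
a=atz('wrist',(397.3,173.3),.055,m1);b=atz('wrist',(476.3,178.8),.055,m1);print(a,b,(a+b)/2,np.linalg.norm(a-b),np.degrees(np.arctan2(*(b-a)[1::-1])))
# board screws & board outline ellipse
ell=[(355+x/4.8,100+y/4.8) for x,y in [(68,320),(580,300),(330,57),(300,560)]]
print([atz('wrist',p,.012,m1).round(4) for p in ell])
mc=[(355+x/4.8,100+y/4.8) for x,y in [(228,330),(555,330),(400,205),(400,517)]]
print([atz('wrist',p,.066,m1).round(4) for p in mc])
E
```

```text
[ 293  168   49   47 1786] [316.76371781 190.68197088] [ 0.51408649 -0.338393    0.085     ]
[0.44188156 0.04242733 0.055     ] [0.52335583 0.03665265 0.055     ] [0.48261869 0.03953999 0.055     ] 0.0816786543308473 -4.054197803692132
[array([0.4198, 0.0406, 0.012 ]), array([0.5417, 0.0454, 0.012 ]), array([0.4763, 0.1011, 0.012 ]), array([ 0.4813, -0.0207,  0.012 ])]
[array([0.4439, 0.0494, 0.066 ]), array([0.5106, 0.0494, 0.066 ]), array([0.476 , 0.0747, 0.066 ]), array([0.4837, 0.0091, 0.066 ])]
```

Call:
{"op": "carry_out", "data": {"targets": [{"xyz":[1,-3,45],"spin":0,"fingers":1},{"xyz":[0,0,45],"spin":0,"fingers":1},{"xyz":[0,0,45],"spin":0,"fingers":1},{"xyz":[0,0,30],"spin":0,"fingers":1},{"xyz":[0,0,14],"spin":0,"fingers":1},{"xyz":[0,0,0],"spin":0,"fingers":0.4},{"xyz":[0,0,0],"spin":0,"fingers":0},{"xyz":[0,0,0],"spin":0,"fingers":-0.2},{"xyz":[0,0,0],"spin":0,"fingers":-0.4},{"xyz":[0,0,0],"spin":0,"fingers":-1},{"xyz":[0,0,0],"spin":0,"fingers":-1},{"xyz":[0,0,0],"spin":0,"fingers":-1}], "grip_force": 40}}

```text
t: 5.6
position: [0.514, -0.3405, 0.2285]
eef_rot: [[-0.0, 1.0, 0.005], [1.0, 0.0, -0.003], [-0.003, 0.005, -1.0]]
ft_force: [0.1, 1.1, 6.9]
grip_width: 0.573
gripper_force: 42.1
```

Call:
{"op": "carry_out", "data": {"targets": [{"xyz":[0,0,-10],"spin":0,"fingers":-1},{"xyz":[0,0,-30],"spin":0,"fingers":-1},{"xyz":[0,0,-40],"spin":0,"fingers":-1},{"xyz":[0,0,-30],"spin":0,"fingers":-1},{"xyz":[10,0,-10],"spin":0,"fingers":-1},{"xyz":[30,-3,0],"spin":0,"fingers":-1},{"xyz":[40,-4,0],"spin":0,"fingers":-1},{"xyz":[40,-4,0],"spin":0,"fingers":-1},{"xyz":[40,-4,0],"spin":0,"fingers":-1},{"xyz":[40,-4,0],"spin":0,"fingers":-1},{"xyz":[40,-4,0],"spin":0,"fingers":-1},{"xyz":[40,-4,0],"spin":0,"fingers":-1}]}}

```text
t: 6.8
position: [0.4847, -0.057, 0.3445]
eef_rot: [[-0.001, 1.0, -0.003], [1.0, 0.001, 0.001], [0.001, -0.003, -1.0]]
ft_force: [1.3, 0.1, -1.1]
grip_width: 0.571
gripper_force: 41.8
```

Call:
{"op": "carry_out", "data": {"targets": [{"xyz":[40,-4,0],"spin":0,"fingers":-1},{"xyz":[30,-1,0],"spin":0,"fingers":-1},{"xyz":[20,0,0],"spin":0,"fingers":-1},{"xyz":[9,0,0],"spin":0,"fingers":-1},{"xyz":[0,0,0],"spin":0,"fingers":-1},{"xyz":[0,0,0],"spin":0,"fingers":-1}]}}

```text
t: 7.4
position: [0.4807, 0.0383, 0.3454]
eef_rot: [[0.001, 1.0, -0.001], [1.0, -0.001, -0.001], [-0.001, -0.001, -1.0]]
ft_force: [1.1, -0.5, -1.1]
grip_width: 0.572
gripper_force: 41.8
```

```bash
python3 - <<'E'
from h import *
s=read_state();print(s['t'],s['position'],s['grip_width'])
m=camera_model('wrist');im=grab_frame('wrist');cv2.imwrite('pics/w3.png',im[:,:,::-1])
np.save('w3.npy',m,allow_pickle=True)
t=grab_frame('side')
a=cv2.resize(im[:,:,::-1],(560,350));b=cv2.resize(t[150:270,230:350,::-1],(230,230),interpolation=cv2.INTER_CUBIC)
o=np.zeros((350,790,3),np.uint8);o[:,:560]=a;o[:230,560:]=b;cv2.imwrite('pics/w3v.png',o)
print(proj('wrist',[[.482,.0395,.066],[.482,.0395,.012]],m))
for n in ['canister_base','inner_canister']: print(n,[(round(d['p'],2),np.round(d['bbox'],1)) for d in trace(n,'wrist')])
E
```

```text
7.4 [0.48070981 0.03827143 0.345404  ] 0.5721911029940836
[[321.08256925 202.49199478]
 [320.72857557 185.51205013]]
canister_base [(0.92, array([320.1, 174.2, 123.3, 108.7]))]
inner_canister [(0.94, array([317.8, 270.7, 117.3, 156.2]))]
```

View pics/w3v.png

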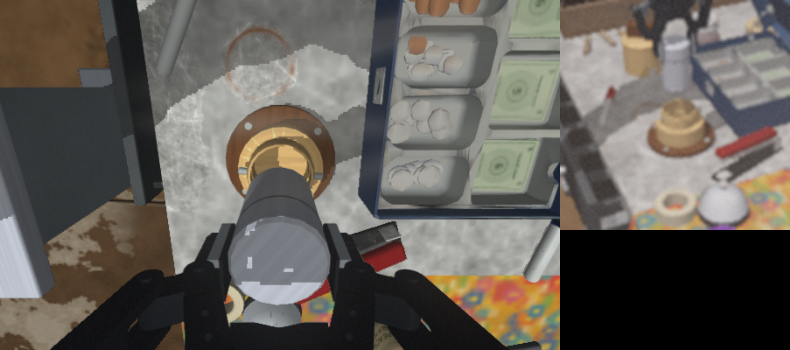

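The canister hangs upright over the base; base board bbox centre (320,174) in the wrist image. I'll check the in-hand offset numerically.

```bash
python3 - <<'E'
from h import *
from scipy.optimize import least_squares
m=np.load('w3.npy',allow_pickle=True).item()
th=np.linspace(0,2*np.pi,200)
def bb(P):
    p=proj('wrist',P,m);return p[:,0].min(),p[:,0].max(),p[:,1].min(),p[:,1].max()
def circ(x,y,z,r):return np.c_[x+r*np.cos(th),y+r*np.sin(th),0*th+z]
for zb in (.113,.117):
    def f(v):
        a=bb(np.r_[circ(v[0],v[1],zb,.025),circ(v[0],v[1],zb+.085,.025)]);return np.array(a)-[259.2,376.4,192.6,348.8]
    r=least_squares(f,[.481,.04]);print(zb,r.x,r.fun)
print(bb(circ(.482,.0395,.012,.062)),bb(circ(.482,.0395,.042,.043)))
# board: top edge/left/right by trace
g=cv2.imread('pics/w3.png');cv2.imwrite('pics/w3c.png',cv2.resize(g[110:240,250:390],None,fx=4.5,fy=4.5,interpolation=cv2.INTER_CUBIC))
E
```

```text
0.113 [0.47975097 0.03728666] [-0.04012683  0.03973052 -1.11091767  0.92137639]
0.117 [0.47976843 0.03986104] [-2.10593451  2.10132831 -3.26013277  3.00707714]
(np.float64(257.2890765896193), np.float64(384.2090536180383), np.float64(120.06739398106477), np.float64(243.21526334224677)) (np.float64(272.52289981902567), np.float64(369.31172532034617), np.float64(145.45645673328164), np.float64(238.4560929652423))
```

View pics/w3c.png

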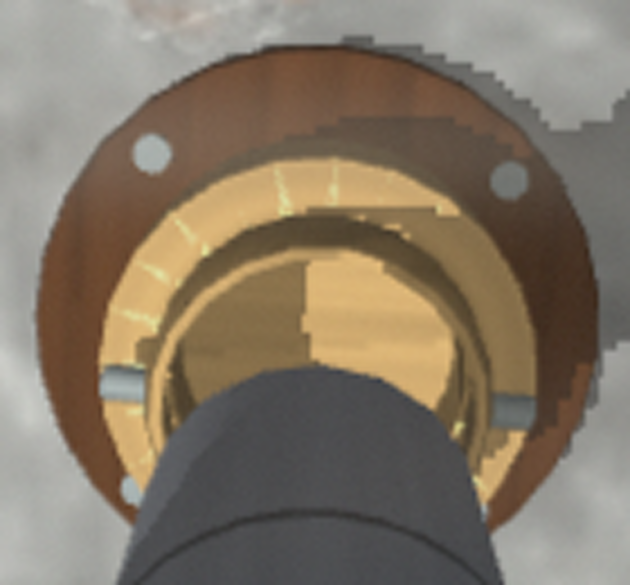

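Call:
{"op": "carry_out", "data": {"targets": [{"xyz":[1.5,1.8,15],"spin":0,"fingers":-1},{"xyz":[0,0,15],"spin":0,"fingers":-1},{"xyz":[0,0,7],"spin":0,"fingers":-1},{"xyz":[0,0,0],"spin":0,"fingers":-1},{"xyz":[0,0,0],"spin":0,"fingers":-1}]}}

```text
t: 8.1
position: [0.4831, 0.0405, 0.3091]
eef_rot: [[0.001, 1.0, 0.001], [1.0, -0.001, -0.0], [-0.0, 0.001, -1.0]]
ft_force: [0.2, -1.3, -0.5]
grip_width: 0.569
gripper_force: 41.8
```

```bash
python3 - <<'E'
from h import *
s=read_state();print(s['t'],s['position'],s['grip_width'])
m=camera_model('wrist');im=grab_frame('wrist');cv2.imwrite('pics/w4.png',im[:,:,::-1])
np.save('w4.npy',m,allow_pickle=True)
a=cv2.resize(im[90:270,220:420,::-1],None,fx=3,fy=3,interpolation=cv2.INTER_CUBIC);cv2.imwrite('pics/w4v.png',a)
E
```

```text
8.1 [0.4830639  0.04048312 0.30908143] 0.5689035782710881
```

View pics/w4v.png

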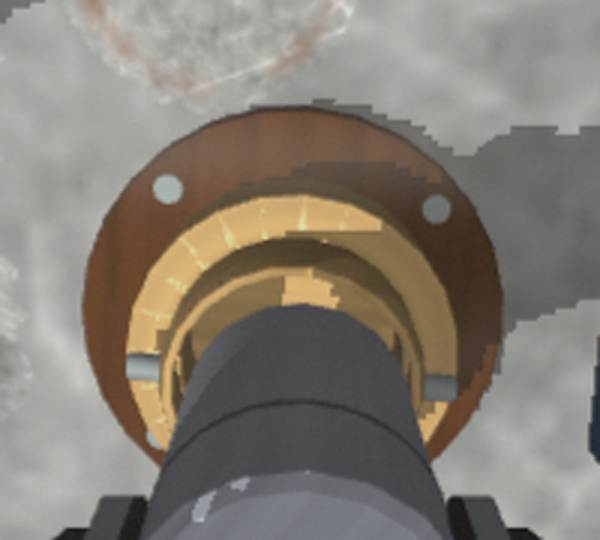

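Pins at (262,212)/(372,219), canister bottom's far edge at row 192, column ≈319–320. I'll compute the offset.

```bash
python3 - <<'E'
from h import *
m=np.load('w4.npy',allow_pickle=True).item()
q=lambda x,y:(220+x/3,90+y/3)
a=atz('wrist',q(126,367),.055,m);b=atz('wrist',q(456,386),.055,m);print('pins',(a+b)/2,np.linalg.norm(a-b),np.degrees(np.arctan2(*(b-a)[1::-1])))
print('board',[atz('wrist',q(*p),.012,m)[:2].round(4) for p in [(84,310),(502,300),(290,107)]])
for z in (.077,.081):print('can far edge',z,atz('wrist',q(297,305),z,m)-[0,.025,0])
print('mouth outer far',atz('wrist',q(292,267),.066,m)-[0,.031,0])
# canister silhouette columns at rows
im=cv2.imread('pics/w4.png').astype(int)
from math import *
for r in (215,222,228,250):
    row=im[r,220:420]; d=(row.max(1)-row.min(1)<22)&(row.max(1)<110); 
    idx=np.where(d)[0]+220; idx=idx[(idx>265)&(idx<375)]; print(r,idx.min(),idx.max(),(idx.min()+idx.max())/2)
th=np.linspace(0,2*np.pi,200)
x,y=.483,.0415
for z in (.077,.081):
    P=np.r_[np.c_[x+.025*np.cos(th),y+.025*np.sin(th),0*th+z],np.c_[x+.025*np.cos(th),y+.025*np.sin(th),0*th+z+.085]]
    h=cv2.convexHull(proj('wrist',P,m).astype(np.float32));k=np.zeros((400,640),np.uint8);cv2.fillConvexPoly(k,h.astype(int),1)
    print(h[:,0,1].min(),[(np.where(k[r])[0].min(),np.where(k[r])[0].max()) for r in (215,222,228,250)])
E
```

```text
pins [0.48162761 0.03998173 0.055     ] 0.08204527657432127 -3.558405687229592
board [array([0.4214, 0.0447]), array([0.5422, 0.0476]), array([0.4812, 0.1018])]
can far edge 0.077 [0.4829507 0.0397027 0.077    ]
can far edge 0.081 [0.48294502 0.04084406 0.081     ]
mouth outer far [0.48183342 0.03953377 0.066     ]
215 283 370 326.5
222 281 371 326.0
228 279 358 318.5
250 272 365 318.5
189.01775 [(np.int64(283), np.int64(355)), (np.int64(281), np.int64(357)), (np.int64(279), np.int64(359)), (np.int64(272), np.int64(366))]
190.68279 [(np.int64(283), np.int64(355)), (np.int64(280), np.int64(357)), (np.int64(278), np.int64(359)), (np.int64(272), np.int64(366))]
```

Call:
{"op": "carry_out", "data": {"targets": [{"xyz":[0,-1,0],"spin":0,"fingers":-1},{"xyz":[0,0,10],"spin":0,"fingers":-1},{"xyz":[0,0,10],"spin":0,"fingers":-1},{"xyz":[0,0,10],"spin":0,"fingers":-1},{"xyz":[0,0,10],"spin":0,"fingers":-1},{"xyz":[0,0,10],"spin":0,"fingers":-1},{"xyz":[0,0,4],"spin":0,"fingers":-1},{"xyz":[0,0,0],"spin":0,"fingers":-1}]}}

```text
t: 8.95
position: [0.4815, 0.0409, 0.2538]
eef_rot: [[0.0, 1.0, -0.002], [1.0, -0.0, -0.001], [-0.001, -0.002, -1.0]]
ft_force: [0.5, 0.9, -0.9]
grip_width: 0.568
gripper_force: 41.8
```

Call:
{"op": "carry_out", "data": {"targets": [{"xyz":[0,0,2],"spin":0,"fingers":-1},{"xyz":[0,0,2],"spin":0,"fingers":-1},{"xyz":[0,0,1],"spin":0,"fingers":-1},{"xyz":[0,0,0],"spin":0,"fingers":-1}]}}

```text
t: 9.35
position: [0.4818, 0.041, 0.2498]
eef_rot: [[-0.0, 1.0, 0.0], [1.0, 0.0, 0.0], [0.0, 0.0, -1.0]]
ft_force: [0.5, -0.0, -1.4]
grip_width: 0.57
gripper_force: 41.8
```

Call:
{"op": "carry_out", "data": {"targets": [{"xyz":[0,0,1.5],"spin":0,"fingers":-1},{"xyz":[0,0,1],"spin":0,"fingers":-1},{"xyz":[0,0,1],"spin":0,"fingers":-1},{"xyz":[0,0,0],"spin":0,"fingers":-1}]}}

```text
t: 9.75
position: [0.4819, 0.041, 0.2464]
eef_rot: [[-0.0, 1.0, -0.0], [1.0, 0.0, 0.0], [0.0, -0.0, -1.0]]
ft_force: [-0.3, -0.3, 1.0]
grip_width: 0.569
gripper_force: 41.9
```

Call:
{"op": "carry_out", "data": {"targets": [{"xyz":[0,0,1],"spin":0,"fingers":-1},{"xyz":[0,0,0.5],"spin":0,"fingers":-1},{"xyz":[0,0,0],"spin":0,"fingers":-1}]}}

```text
t: 10.05
position: [0.4821, 0.0409, 0.2463]
eef_rot: [[-0.0, 1.0, -0.0], [1.0, 0.0, 0.002], [0.002, -0.0, -1.0]]
ft_force: [-3.1, 1.8, 12.1]
grip_width: 0.572
gripper_force: 43.0
```

Call:
{"op": "carry_out", "data": {"targets": [{"xyz":[0,0,-0.5],"spin":0,"fingers":0.3},{"xyz":[0,0,0],"spin":0,"fingers":0.6},{"xyz":[0,0,0],"spin":0,"fingers":1},{"xyz":[0,0,0],"spin":0,"fingers":1},{"xyz":[0,0,0],"spin":0,"fingers":1},{"xyz":[0,0,0],"spin":0,"fingers":1},{"xyz":[0,0,-20],"spin":0,"fingers":1},{"xyz":[0,0,-40],"spin":0,"fingers":1},{"xyz":[0,0,-40],"spin":0,"fingers":1},{"xyz":[0,0,-40],"spin":0,"fingers":1},{"xyz":[0,0,0],"spin":0,"fingers":1}]}}

```text
t: 11.15
position: [0.484, 0.0401, 0.3905]
eef_rot: [[0.0, 1.0, 0.011], [1.0, -0.0, 0.002], [0.002, 0.011, -1.0]]
ft_force: [0.2, -0.2, -0.4]
grip_width: 1.0
gripper_force: 0.0
```

```bash
python3 - <<'E'
from h import *
s=read_state();print(s['t'],s['position'],s['grip_width'],s['ft_force'])
m=camera_model('wrist');im=grab_frame('wrist');cv2.imwrite('pics/w5.png',im[:,:,::-1])
np.save('w5.npy',m,allow_pickle=True)
for d in trace('inner_canister','wrist'):print(d['p'],d['bbox'])
th=np.linspace(0,2*np.pi,200)
for y in (.0398,.041):
    P=np.vstack([np.c_[.4818+.025*np.cos(th),y+.025*np.sin(th),0*th+z] for z in (.066,.103)])
    p=proj('wrist',P,m);print((p.max(0)+p.min(0))/2,np.ptp(p,axis=0))
g=trace('canister_top','top')
for d in g:print(d['p'],d['bbox'])
E
```

```text
11.15 [0.48399657 0.04009202 0.39050556] 1.000311415265955 [ 0.20673263 -0.18639206 -0.36463349]
0.9 [313.2, 193.5, 55.6, 64.6]
[312.76422685 197.29565552] [59.2337846  65.10183903]
[312.75598458 196.01664964] [59.31668186 65.1000812 ]
0.63 [199.8, 209.7, 33.1, 34.2]
0.23 [290.6, 220.1, 43.2, 41.3]
```

Call:
{"op": "carry_out", "data": {"targets": [{"xyz":[40,4,0],"spin":0,"fingers":1},{"xyz":[45,4,0],"spin":0,"fingers":1},{"xyz":[45,5,0],"spin":0,"fingers":1},{"xyz":[45,5,0],"spin":0,"fingers":1},{"xyz":[45,5,0],"spin":0,"fingers":1},{"xyz":[44,0,0],"spin":-0.14,"fingers":1},{"xyz":[0,0,0],"spin":-0.15,"fingers":1},{"xyz":[0,0,0],"spin":-0.15,"fingers":1},{"xyz":[0,0,0],"spin":-0.15,"fingers":1},{"xyz":[0,0,0],"spin":-0.15,"fingers":1},{"xyz":[0,0,0],"spin":-0.15,"fingers":1},{"xyz":[0,0,0],"spin":-0.12,"fingers":1}]}}

```text
t: 12.5
position: [0.5043, 0.3048, 0.3825]
eef_rot: [[-0.85, 0.527, -0.004], [0.527, 0.85, -0.003], [0.002, -0.004, -1.0]]
ft_force: [-0.1, -0.3, -0.5]
grip_width: 1.002
gripper_force: 0.0
```

```bash
python3 - <<'E'
from h import *
s=read_state();print(s['t'],s['position'],np.degrees(np.arctan2(s['eef_rot'][1][1],s['eef_rot'][0][1])))
m=camera_model('wrist');im=grab_frame('wrist');cv2.imwrite('pics/w6.png',im[:,:,::-1])
np.save('w6.npy',m,allow_pickle=True)
cv2.imwrite('pics/w6v.png',np.vstack([im[:,:,::-1][40:340],cv2.imread('pics/w5.png')[60:360]]))
for n in ['canister_top','handle']:
  for d in trace(n,'wrist'):print(n,d['p'],d['bbox'],cv2.minAreaRect(np.argwhere(d['region'])[:,::-1].astype(np.float32)))
print(proj('wrist',[[.505,.305,.106],[.505,.305,.0]],m))
E
```

```text
12.5 [0.50425601 0.30475271 0.3824697 ] 58.16974151484669
canister_top 0.82 [327.6, 187.2, 88.9, 97.3] ((326.2500305175781, 186.25), (92.63097381591797, 90.50965881347656), 45.0)
handle 0.82 [328.1, 185.8, 94.7, 95.2] ((324.6922607421875, 186.0384521484375), (94.02169036865234, 89.30673217773438), 56.3099365234375)
[[320.72752075 206.97177259]
 [320.58666316 177.11324372]]
```

View pics/w6v.png

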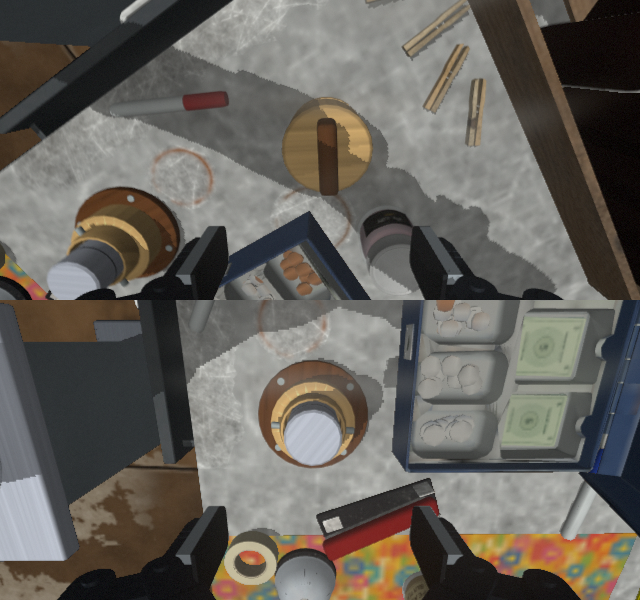

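The top view shows the handle bar near-vertical in the wrist image from (326,159) to (329,233). The lower view shows the metal canister standing in the base neck. I'll measure the handle's centre and angle by colour.

```bash
cat > hd.py <<'E'
from h import *
import sys
def handle(f,mf,zt,box):
    m=np.load(mf,allow_pickle=True).item();im=cv2.imread(f)
    x0,x1,y0,y1=box
    k=np.zeros(im.shape[:2],np.uint8);c=im[y0:y1,x0:x1].astype(int)
    k[y0:y1,x0:x1]=(c[...,2]<115)&(c[...,2]-c[...,0]>12)
    n,l,st,ce=cv2.connectedComponentsWithStats(k);i=1+st[1:,4].argmax();print(st[i],ce[i])
    k=(l==i);ys=np.arange(y0,y1)
    rows=[r for r in ys if k[r].any()];lo,hi=rows[0],rows[-1]+1
    mid=[(r,np.where(k[r])[0].mean()+.5) for r in rows[4:-4]];p=np.polyfit(*zip(*mid),1)
    A=atz('wrist',(np.polyval(p,lo),lo),zt-.033,m);B=atz('wrist',(np.polyval(p,hi),hi),zt,m)
    A2=atz('wrist',(np.polyval(p,lo+12),lo+12),zt,m);d=B-A2
    print(A,B,np.linalg.norm(A-B),'angle',np.degrees(np.arctan2(d[1],d[0])),'centre',(A+B)/2)
E
python3 - <<'E'
from hd import *
handle('pics/w6.png','w6.npy',.106,(305,350,140,245))
E
```

```text
[ 305  158   45   87 1836] [328.39215686 197.03050109]
[0.47820979 0.32675054 0.073     ] [0.53932824 0.29605878 0.106     ] 0.07593714146604154 angle -26.613639149919926 centre [0.50876901 0.31140466 0.0895    ]
```

```bash
python3 - <<'E'
from h import *
m=np.load('w6.npy',allow_pickle=True).item();im=cv2.imread('pics/w6.png').astype(int)
for r in range(156,242,6):
    w=np.where((im[r,300:356,2]<115))[0]+300; print(r,w.min() if len(w) else 0,w.max() if len(w) else 0,len(w),end=' | ')
print()
for c in (324,328,332):
    print(c,[tuple(im[r,c]) for r in (156,158,160,228,231,233,235,237)])
A=atz('wrist',(327,158.5),.073,m);B=atz('wrist',(328.8,234.5),.106,m);print(A,B,np.linalg.norm((A-B)[:2]),(A+B)/2)
# disc
P=[atz('wrist',p,.073,m)[:2] for p in [(283,187),(372,187),(327,137)]];print(P)
E
```

```text
156 300 301 2 | 162 317 335 19 | 168 300 341 42 | 174 317 336 20 | 180 317 337 21 | 186 306 346 27 | 192 317 337 21 | 198 318 355 30 | 204 318 350 31 | 210 318 337 20 | 216 319 338 20 | 222 300 355 24 | 228 300 355 49 | 234 307 355 49 | 240 325 355 31 | 
324 [(np.int64(73), np.int64(103), np.int64(124)), (np.int64(46), np.int64(56), np.int64(69)), (np.int64(39), np.int64(50), np.int64(61)), (np.int64(36), np.int64(48), np.int64(64)), (np.int64(35), np.int64(45), np.int64(62)), (np.int64(35), np.int64(46), np.int64(60)), (np.int64(57), np.int64(61), np.int64(69)), (np.int64(97), np.int64(100), np.int64(100))]
328 [(np.int64(105), np.int64(155), np.int64(189)), (np.int64(43), np.int64(56), np.int64(69)), (np.int64(37), np.int64(47), np.int64(59)), (np.int64(34), np.int64(46), np.int64(64)), (np.int64(34), np.int64(46), np.int64(63)), (np.int64(35), np.int64(47), np.int64(62)), (np.int64(55), np.int64(60), np.int64(69)), (np.int64(95), np.int64(100), np.int64(98))]
332 [(np.int64(106), np.int64(158), np.int64(191)), (np.int64(74), np.int64(108), np.int64(134)), (np.int64(37), np.int64(46), np.int64(56)), (np.int64(35), np.int64(46), np.int64(60)), (np.int64(32), np.int64(45), np.int64(58)), (np.int64(34), np.int64(43), np.int64(59)), (np.int64(57), np.int64(65), np.int64(73)), (np.int64(91), np.int64(94), np.int64(96))]
[0.47917901 0.32747906 0.073     ] [0.52919248 0.29798374 0.106     ] 0.058063077026886054 [0.50418574 0.3127314  0.0895    ]
[array([0.48032766, 0.28024828]), array([0.52259841, 0.34854616]), array([0.46334037, 0.33713046])]
```

```bash
cat > fit.py <<'E'
from h import *
from scipy.optimize import minimize
th=np.linspace(0,2*np.pi,120)
def pts(x,y,z,a):
    c,s=np.cos(a),np.sin(a);P=[np.c_[x+r*np.cos(th),y+r*np.sin(th),0*th+z+h] for r,h in((.042,0),(.042,.066),(.040,.073))]
    return P,np.array([[x+c*u-s*v,y+s*u+c*v,z+h] for u in(-.031,.031) for v in(-.008,.008) for h in(.073,.106)])
def mask(v,z,m,hand=True):
    P,H=pts(v[0],v[1],z,v[2]);k=np.zeros((1600,2560),np.uint8)
    for Q in [np.vstack(P)]+([H] if hand else []):
        cv2.fillConvexPoly(k,cv2.convexHull((proj('wrist',Q,m)*4).astype(np.float32)).astype(int),1)
    return cv2.resize(k.astype(np.float32),(640,400),interpolation=cv2.INTER_AREA)
def fit(reg,z,m,v0):
    f=lambda v:np.abs(mask(v,z,m)-reg).sum()
    r=minimize(f,v0,method='Nelder-Mead',options=dict(initial_simplex=[v0,np.add(v0,[.006,0,0]),np.add(v0,[0,.006,0]),np.add(v0,[0,0,.05])]));return r.x,r.fun
E
python3 - <<'E'
from fit import *
m=camera_model('wrist')
for n in ['canister_top','handle']:
    d=trace(n,'wrist')[0];print(d['p'],d['region'].sum(),fit(d['region'].astype(float),0,m,[.503,.313,-.5]))
m=np.load('w6.npy',allow_pickle=True).item();print(np.degrees(np.arctan2(*(atz('wrist',(329,216),.106,m)-atz('wrist',(327,174),.106,m))[1::-1])))
s=read_state();print(s['position'],s['t'])
E
```

```text
0.82 6784 (array([ 0.5064325 ,  0.31173843, -0.46607537]), np.float64(155.5))
0.82 6756 (array([ 0.50645457,  0.31110664, -0.50383895]), np.float64(203.0625))
-28.684331877647015
[0.50460244 0.30481833 0.38388544] 12.75
```

Call:
{"op": "carry_out", "data": {"targets": [{"xyz":[3,6.6,0],"spin":0,"fingers":0},{"xyz":[0,0,30],"spin":-0.055,"fingers":0},{"xyz":[0,0,40],"spin":0,"fingers":0},{"xyz":[0,0,35],"spin":0,"fingers":0},{"xyz":[0,0,17],"spin":0,"fingers":0},{"xyz":[0,0,10],"spin":0,"fingers":0},{"xyz":[0,0,0],"spin":0,"fingers":0},{"xyz":[0,0,0],"spin":0,"fingers":0}], "grip_force": 60}}

```text
t: 13.55
position: [0.5063, 0.3126, 0.2542]
eef_rot: [[-0.875, 0.484, 0.002], [0.484, 0.875, 0.001], [-0.001, 0.002, -1.0]]
ft_force: [0.5, -0.3, 0.1]
grip_width: 0.499
gripper_force: 0.0
```

Call:
{"op": "carry_out", "data": {"targets": [{"xyz":[0,0,1],"spin":0,"fingers":-0.3},{"xyz":[0,0,0],"spin":0,"fingers":-0.5},{"xyz":[0,0,0],"spin":0,"fingers":-1},{"xyz":[0,0,0],"spin":0,"fingers":-1},{"xyz":[0,0,0],"spin":0,"fingers":-1},{"xyz":[0,0,0],"spin":0,"fingers":-1}]}}

```text
t: 14.15
position: [0.5061, 0.3121, 0.2531]
eef_rot: [[-0.875, 0.485, 0.001], [0.485, 0.875, 0.001], [-0.001, 0.001, -1.0]]
ft_force: [-0.8, -0.5, 4.7]
grip_width: 0.177
gripper_force: 62.0
```

Call:
{"op": "carry_out", "data": {"targets": [{"xyz":[0,0,-10],"spin":0,"fingers":-1},{"xyz":[0,0,-25],"spin":0,"fingers":-1},{"xyz":[0,0,-35],"spin":0,"fingers":-1},{"xyz":[0,0,-35],"spin":-0.146,"fingers":-1},{"xyz":[0,0,-25],"spin":-0.146,"fingers":-1},{"xyz":[0,0,0],"spin":-0.146,"fingers":-1},{"xyz":[0,0,0],"spin":-0.146,"fingers":-1},{"xyz":[0,0,0],"spin":-0.146,"fingers":-1},{"xyz":[0,0,0],"spin":-0.146,"fingers":-1},{"xyz":[0,0,0],"spin":-0.146,"fingers":-1},{"xyz":[0,0,0],"spin":-0.146,"fingers":-1},{"xyz":[0,0,0],"spin":-0.146,"fingers":-1}]}}

```text
t: 15.35
position: [0.5054, 0.3121, 0.3815]
eef_rot: [[-0.686, -0.727, -0.002], [-0.727, 0.686, -0.001], [0.002, 0.0, -1.0]]
ft_force: [0.1, 0.8, -1.4]
grip_width: 0.174
gripper_force: 60.9
```

Call:
{"op": "carry_out", "data": {"targets": [{"xyz":[10,-8,0],"spin":0,"fingers":-1},{"xyz":[20,-16,0],"spin":0,"fingers":-1},{"xyz":[30,-24,0],"spin":0,"fingers":-1},{"xyz":[30,-24,0],"spin":0,"fingers":-1},{"xyz":[30,-24,0],"spin":0,"fingers":-1},{"xyz":[30,-24,0],"spin":0,"fingers":-1},{"xyz":[30,-24,0],"spin":0,"fingers":-1},{"xyz":[20,-16,0],"spin":0,"fingers":-1},{"xyz":[10,-8,0],"spin":0,"fingers":-1},{"xyz":[4,-2.5,0],"spin":0,"fingers":-1},{"xyz":[0,0,0],"spin":0,"fingers":-1},{"xyz":[0,0,0],"spin":0,"fingers":-1}]}}

```text
t: 16.55
position: [0.4813, 0.0415, 0.382]
eef_rot: [[-0.689, -0.725, -0.0], [-0.725, 0.689, 0.001], [-0.001, 0.001, -1.0]]
ft_force: [-0.6, 0.9, -2.0]
grip_width: 0.177
gripper_force: 60.9
```

```bash
python3 - <<'E'
from fit import *
s=read_state();m=camera_model('wrist');R=np.array(s['eef_rot']);print(s['t'],s['position'],np.degrees(np.arctan2(R[1,1],R[0,1])),R[:,2])
im=grab_frame('wrist');cv2.imwrite('pics/w7.png',im[:,:,::-1]);np.save('w7.npy',m,allow_pickle=True)
for n in ['canister_top','canister_base','inner_canister']:
  for d in trace(n,'wrist'):
    print(n,d['p'],d['bbox'])
    np.save(n+'7.npy',d['region']) if n!='inner_canister' else 0
E
```

```text
16.55 [0.4813119  0.04152353 0.38204652] 136.44871645552905 [-1.98958510e-04  1.09633071e-03 -9.99999379e-01]
canister_top 0.6 [320.1, 256.8, 154.2, 194.3]
canister_base 0.81 [317.0, 155.0, 110.7, 69.0]
```

```bash
python3 - <<'E'
from fit import *
m=np.load('w7.npy',allow_pickle=True).item();s=read_state();R=np.array(s['eef_rot']);p=np.array(s['position'])
reg=np.load('canister_top7.npy').astype(float)
rows=np.arange(400)[:,None]
def f(v):  # only skirt rows above 270
    d=np.abs(mask(v+[0],p[2]-.253,m,False)-reg);return d[:280].sum()
from scipy.optimize import minimize
x0=p[:2]
r=minimize(lambda v:f(list(v)),x0,method='Nelder-Mead',options=dict(initial_simplex=[x0,x0+[.006,0],x0+[0,.006]]))
e=np.r_[r.x,0]-np.r_[p[:2],0];print(r.x,r.fun,'tool offs',R.T@e)
o=cv2.imread('pics/w7.png');k=mask(list(r.x)+[0],p[2]-.253,m,False)>.5
c,_=cv2.findContours(k.astype(np.uint8),0,1);cv2.drawContours(o,c,-1,(0,255,0),1)
for z,rr in((.012,.062),(.042,.043)):
    cv2.polylines(o,[proj('wrist',np.c_[.4817+rr*np.cos(th),.0398+rr*np.sin(th),0*th+z],m).astype(int)],True,(255,0,255),1)
a=np.radians(-3.7)
for q in proj('wrist',[[.4817+k*.041*np.cos(a),.0398+k*.041*np.sin(a),.055] for k in(1,-1)],m):cv2.circle(o,tuple(q.astype(int)),3,(0,0,255),1)
cv2.imwrite('pics/w7v.png',cv2.resize(o[90:370,200:440],None,fx=2.1,fy=2.1,interpolation=cv2.INTER_CUBIC))
E
```

```text
[0.48116957 0.04251139] 1315.3125 tool offs [-1.01733139e-03  1.21791387e-03  3.31475227e-07]
```

View pics/w7v.png

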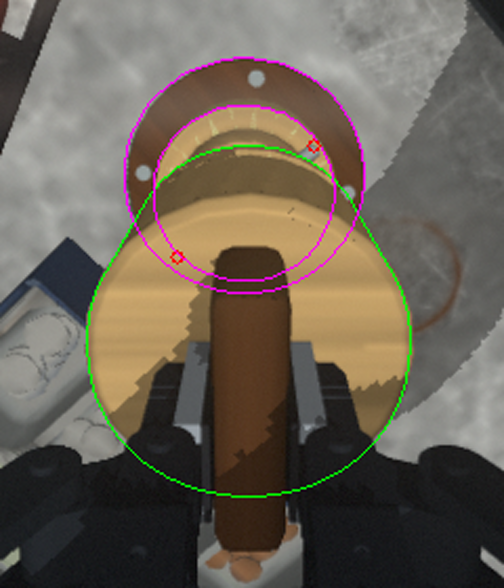

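The overlay fits: green is the top, magenta the base, and the predicted pin (red) lies on the visible pin end. I'll correct by about 2 mm and lower.

Call:
{"op": "carry_out", "data": {"targets": [{"xyz":[1.3,-1.9,0],"spin":0,"fingers":-1},{"xyz":[0,0,15],"spin":0,"fingers":-1},{"xyz":[0,0,15],"spin":0,"fingers":-1},{"xyz":[0,0,15],"spin":0,"fingers":-1},{"xyz":[0,0,10],"spin":0,"fingers":-1},{"xyz":[0,0,0],"spin":0,"fingers":-1},{"xyz":[0,0,0],"spin":0,"fingers":-1}]}}

```text
t: 17.45
position: [0.482, 0.0374, 0.3275]
eef_rot: [[-0.691, -0.723, 0.0], [-0.723, 0.691, -0.0], [-0.0, -0.0, -1.0]]
ft_force: [0.2, -0.5, -2.0]
grip_width: 0.175
gripper_force: 60.7
```

Call:
{"op": "carry_out", "data": {"targets": [{"xyz":[-1,1,0],"spin":0,"fingers":-1},{"xyz":[0,0,5],"spin":0,"fingers":-1},{"xyz":[0,0,4],"spin":0,"fingers":-1},{"xyz":[0,0,3],"spin":0,"fingers":-1},{"xyz":[0,0,0],"spin":0,"fingers":-1}]}}

```text
t: 17.95
position: [0.4814, 0.0388, 0.3146]
eef_rot: [[-0.691, -0.723, -0.001], [-0.723, 0.691, -0.0], [0.001, 0.001, -1.0]]
ft_force: [-0.5, -0.2, -1.3]
grip_width: 0.179
gripper_force: 60.8
```

Origin is now at ≈ 61.6 mm with the rim round the neck and no contact. Pin tops are at 58.5 mm.

Call:
{"op": "carry_out", "data": {"targets": [{"xyz":[0,0,3],"spin":0,"fingers":-1},{"xyz":[0,0,3],"spin":0,"fingers":-1},{"xyz":[0,0,2],"spin":0,"fingers":-1},{"xyz":[0,0,0],"spin":0,"fingers":-1}]}}

```text
t: 18.35
position: [0.4815, 0.0387, 0.3068]
eef_rot: [[-0.691, -0.723, -0.001], [-0.723, 0.691, -0.0], [0.001, 0.0, -1.0]]
ft_force: [-1.2, -1.0, -2.7]
grip_width: 0.178
gripper_force: 60.9
```

Call:
{"op": "carry_out", "data": {"targets": [{"xyz":[0,0,3],"spin":0,"fingers":-1},{"xyz":[0,0,3],"spin":0,"fingers":-1},{"xyz":[0,0,3],"spin":0,"fingers":-1},{"xyz":[0,0,1.5],"spin":0,"fingers":-1},{"xyz":[0,0,0],"spin":0,"fingers":-1}]}}

```text
t: 18.85
position: [0.4815, 0.0388, 0.2964]
eef_rot: [[-0.691, -0.723, -0.001], [-0.723, 0.691, -0.0], [0.001, 0.0, -1.0]]
ft_force: [-0.1, 0.3, -1.4]
grip_width: 0.173
gripper_force: 60.9
```

Call:
{"op": "carry_out", "data": {"targets": [{"xyz":[0,0,1],"spin":0,"fingers":-1},{"xyz":[0,0,1],"spin":0,"fingers":-1},{"xyz":[0,0,0],"spin":0,"fingers":-1}]}}

```text
t: 19.15
position: [0.4819, 0.0387, 0.2951]
eef_rot: [[-0.691, -0.723, 0.001], [-0.723, 0.691, 0.0], [-0.001, -0.0, -1.0]]
ft_force: [-0.8, 0.9, 1.7]
grip_width: 0.178
gripper_force: 61.2
```

Call:
{"op": "carry_out", "data": {"targets": [{"xyz":[0,0,0.5],"spin":0,"fingers":-1},{"xyz":[0,0,0],"spin":0,"fingers":-1},{"xyz":[0,0,0],"spin":0.1,"fingers":-1},{"xyz":[0,0,0],"spin":0.12,"fingers":-1},{"xyz":[0,0,0],"spin":0.12,"fingers":-1},{"xyz":[0,0,0],"spin":0.12,"fingers":-1},{"xyz":[0,0,0],"spin":0.12,"fingers":-1},{"xyz":[0,0,0],"spin":0.1,"fingers":-1},{"xyz":[0,0,0],"spin":0.06,"fingers":-1},{"xyz":[0,0,0],"spin":0,"fingers":-1}]}}

```text
t: 20.15
position: [0.482, 0.0394, 0.295]
eef_rot: [[-0.998, -0.068, 0.001], [-0.068, 0.998, 0.002], [-0.001, 0.001, -1.0]]
ft_force: [-1.9, 0.8, 4.8]
grip_width: 0.176
gripper_force: 61.8
```

```bash
python3 - <<'E'
from h import *
s=read_state();R=np.array(s['eef_rot']);print(s['position'],np.degrees(np.arctan2(R[1,1],R[0,1])),s['ft_force'],s['ft_torque'])
E
```

```text
[0.48199129 0.03941412 0.29496148] 93.87723375177772 [-1.85368672  0.80865733  4.81298896] [ 0.43490545  0.35542873 -0.0062891 ]
```

Call:
{"op": "carry_out", "data": {"targets": [{"xyz":[0,0,0],"spin":0.05,"fingers":-1},{"xyz":[0,0,0],"spin":0.04,"fingers":-1},{"xyz":[0,0,0],"spin":0.03,"fingers":-1},{"xyz":[0,0,0],"spin":0.02,"fingers":-1},{"xyz":[0,0,0],"spin":0.02,"fingers":-1},{"xyz":[0,0,0],"spin":0,"fingers":-1}]}}

```text
t: 20.75
position: [0.482, 0.0394, 0.295]
eef_rot: [[-0.996, 0.09, 0.001], [0.09, 0.996, 0.001], [-0.001, 0.001, -1.0]]
ft_force: [-2.1, 0.9, 5.3]
grip_width: 0.177
gripper_force: 62.0
```

```bash
python3 - <<'E'
from h import *
s=read_state();R=np.array(s['eef_rot']);print(s['position'],np.degrees(np.arctan2(R[1,1],R[0,1])),s['ft_force'],s['ft_torque'])
E
```

```text
[0.48199596 0.03938948 0.29497373] 84.82283056546812 [-2.12091172  0.85108849  5.25114551] [0.39092903 0.37440211 0.2268676 ]
```

Call:
{"op": "carry_out", "data": {"targets": [{"xyz":[0,0,0],"spin":0.03,"fingers":-1},{"xyz":[0,0,0],"spin":0,"fingers":-1}]}}

```text
t: 20.95
position: [0.482, 0.0395, 0.295]
eef_rot: [[-0.993, 0.117, 0.001], [0.117, 0.993, 0.0], [-0.001, 0.0, -1.0]]
ft_force: [-1.9, -0.1, 4.5]
grip_width: 0.176
gripper_force: 62.6
```

```bash
python3 - <<'E'
from h import *
s=read_state();R=np.array(s['eef_rot']);print(s['position'],np.degrees(np.arctan2(R[1,1],R[0,1])),s['ft_force'],s['ft_torque'])
E
```

```text
[0.48200427 0.03952033 0.29500363] 83.29887044728288 [-1.91243871 -0.09026772  4.48643512] [0.25581324 0.33681562 0.97764174]
```

Call:
{"op": "carry_out", "data": {"targets": [{"xyz":[0,0,0],"spin":-0.025,"fingers":-1},{"xyz":[0,0,0],"spin":0,"fingers":-0.5},{"xyz":[0,0,0],"spin":0,"fingers":-0.2},{"xyz":[0,0,0],"spin":0,"fingers":0},{"xyz":[0,0,0],"spin":0,"fingers":0},{"xyz":[0,0,-15],"spin":0,"fingers":0},{"xyz":[0,0,-40],"spin":0,"fingers":0},{"xyz":[0,0,-40],"spin":0,"fingers":0},{"xyz":[0,0,-30],"spin":0,"fingers":0},{"xyz":[0,0,0],"spin":0,"fingers":0},{"xyz":[0,0,0],"spin":0,"fingers":0}]}}

```text
t: 22.05
position: [0.4817, 0.0387, 0.4194]
eef_rot: [[-0.995, 0.097, 0.001], [0.097, 0.995, 0.0], [-0.001, 0.001, -1.0]]
ft_force: [-0.2, 1.2, -0.7]
grip_width: 0.496
gripper_force: 0.0
```

```bash
python3 - <<'E'
from fit import *
s=read_state();m=camera_model('wrist');im=grab_frame('wrist');cv2.imwrite('pics/w8.png',im[:,:,::-1]);print(s['t'],s['position'],s['grip_width'],s['ft_force'])
for d in trace('canister_top','wrist')[:2]:print(d['p'],d['bbox'],fit(d['region'].astype(float),.042,m,[.4817,.0398,-.07]))
P,H=pts(.4817,.0398,.042,-.065);p=proj('wrist',np.vstack(P+[H]),m);print(p.min(0),p.max(0))
for r in range(170,290,10):
    w=np.where((im[r,290:350,0]<90))[0]+290; print(r,w.min() if len(w) else 0,w.max() if len(w) else 0,len(w),end=' | ')
print(proj('wrist',H,m).round().tolist())
grab_frame('side')
for j in ('jar_a','jar_c'):print([(round(d['p'],2),np.round(d['bbox'])) for d in trace(j,'side')][:3])
E
```

```text
22.05 [0.48172083 0.03871003 0.41943829] 0.49617804125526216 [-0.16455073  1.2099305  -0.72156594]
0.57 [317.4, 191.9, 93.9, 103.1] (array([ 0.48274896,  0.04022147, -0.05248773]), np.float64(200.0))
[273.23311526 137.99468582] [365.1591033  242.78967136]
170 310 329 20 | 180 310 329 17 | 190 310 329 17 | 200 311 329 16 | 210 311 329 14 | 220 311 329 13 | 230 311 329 15 | 240 297 349 49 | 250 291 349 59 | 260 290 348 59 | 270 290 341 9 | 280 291 349 14 | [[309.0, 161.0], [308.0, 169.0], [327.0, 160.0], [328.0, 168.0], [312.0, 228.0], [311.0, 243.0], [329.0, 227.0], [330.0, 242.0]]
[(0.79, array([394., 261.,  18.,  37.])), (0.69, array([366., 239.,  24.,  33.])), (0.68, array([305., 168.,  14.,  15.]))]
[(0.79, array([394., 261.,  18.,  37.])), (0.69, array([366., 239.,  24.,  33.])), (0.68, array([305., 168.,  14.,  15.]))]
```

```bash
python3 -c "
from rig import *
print(finish_job())"
```

```text
the job is handed in; nothing more can be done
None
```

The metal canister is in the lower half, the top is seated and twisted clockwise to the stop, the gripper is clear, the jars looked undisturbed, and the job is handed in after about 22 s on the robot's clock (no verdict was returned).

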